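# Shift the paint mill to third speed

## Task

The bench paint mill stands in first speed; put it into third: with the fingers, push the knob of its gear lever out of its slot, through the H-shaped gate, and fully home to the end of the slot whose plate carries three studs, then leave it. Only push the lever, gently: do not grip it. Leave the glass jar, the brush pot and the paint tube where they are.

Things in the scene. Friction and masses are not known exactly. Their poses are not given: they have to be found in the camera images.
- mill: Grey bench paint mill, fixed: gearbox housing 180 x 265 mm, top 112 mm high, three steel rollers (top 133 mm) on its +y side. Origin: on the table under the centre of the gate; z up, x away from the robot at yaw 0. The steel H-gate (124 x 104 mm, top 120 mm high) has two slot columns at y = +-23 mm, running along x, joined at x = 0 by a cross channel along y 16 mm wide; slots are 15 mm wide, with rounded corners.
- knob (a point): Centre of the lever's black ball knob, 40 mm across, on a 10 mm steel stem; 155 mm up the lever from a pivot 30 mm above the table under the gate's centre, so 185 mm high when upright and about 11 mm lower in a slot. With the lever home in a slot it stands at about +-42 mm in x and +-40 mm in y of the mill frame; in the cross channel x is 0 +-5 mm.
- stem (a point): Point on the lever's stem 88 mm from its pivot, at the height of the gate. Home at a slot's end it lies about +-24 mm in x and +-23 mm in y of the mill frame, about 23 mm from the centre of that slot's plate.
- shift (a joint): Lean of the lever along the mill's x, rad: 0 in the cross channel, about +0.28 home at a far slot's end (+x), about -0.28 home at a near one; starts near -0.26. Stays where it is left (friction, about 2 N at the knob); the gate stops it.
- select (a joint): Lean of the lever along the mill's y, rad: about +0.26 in the +y column, -0.26 in the -y column; can only change in the cross channel. Starts near +0.26. Stays where it is left (friction, about 2 N at the knob); the gate stops it.
- plate1: Small aluminium plate on the gate, 16 x 40 x 3 mm, with one raised round dark stud (6 mm across); it marks the slot it lies at the end of. Origin: centre of its underside, 120 mm above the table. In the mill frame, mm: It marks the slot where the lever starts, at (-47, +23).
- plate2: Small aluminium plate on the gate, 16 x 40 x 3 mm, with two raised round dark studs in a row along its y (6 mm across); it marks the slot it lies at the end of. Origin: centre of its underside, 120 mm above the table. In the mill frame, mm: It marks the slot straight opposite the start, at (+47, +23).
- plate3: Small aluminium plate on the gate, 16 x 40 x 3 mm, with three raised round dark studs in a row along its y (6 mm across); it marks the slot it lies at the end of. Origin: centre of its underside, 120 mm above the table. In the mill frame, mm: This is the slot wanted: in the -y column, at (-47, -23) or (+47, -23), changing from start to start.
- plate4: Small aluminium plate on the gate, 16 x 40 x 3 mm, with four raised round dark studs in a row along its y (6 mm across); it marks the slot it lies at the end of. Origin: centre of its underside, 120 mm above the table. In the mill frame, mm: It marks the other slot of the -y column, at (+47, -23) or (-47, -23).
- jar: Small amber glass jar with metal lid, 40 mm across, 50 mm high, loose on the mill's housing on the -y side of the gate; leave alone. Origin: centre of its underside.
- brush_pot: White pot 72 mm across, 100 mm high, with brushes up to about 240 mm high, loose on the table on the -y side of the mill; leave alone. Origin: centre of its underside.
- tube: White paint tube, about 120 mm long and 24 mm high, lying loose on the table on the -y side of the mill; leave alone. Origin: under its middle, its x along the tube.

How it is judged:
At the end, for the whole second after the job is handed in: The lever rests in the slot marked with three studs, its stem within about 3 mm of the slot's end (less than 26 mm from the plate's centre), at rest (horizontal distance between stem and plate3 below 0.026 m and linear speed of select below 0.02 m/s); the robot touches nothing.
It fails at once if the lever is gripped or forced (more than 35 N between the fingers and it) (contact force between the fingers and select above 35 N).
It fails at once if the glass jar is moved by more than 25 mm, lifted or tipped over (distance of jar from where it was at the start of the episode above 0.025 m or angle between jar's own z axis and vertical above 0.5 rad).
It fails at once if the brush pot is moved by more than 25 mm, lifted or tipped over (distance of brush_pot from where it was at the start of the episode above 0.025 m or angle between brush_pot's own z axis and vertical above 0.5 rad).
It fails at once if the paint tube is moved by more than 25 mm, lifted or tipped over (distance of tube from where it was at the start of the episode above 0.025 m or angle between tube's own z axis and vertical above 0.5 rad).
It also fails if it takes over 48 s, if anything falls off the work surface, if the arm or the gripper's body presses on something with over 40 N, if the wrist force passes 120 N, or if a joint passes its speed limit or range.

## Robot

A 6-joint arm with a two-finger parallel gripper is mounted at the origin on the work surface. World frame = base frame: x ahead of the robot, y to its left, z up, the work surface at z = 0. Lengths are in m, angles in rad, forces in N, time in s.
With the tool pointing down it reaches from about 0.25 to 0.775 m from the base axis. Payload 4 kg.
Tool frame: the origin (TCP) lies between the finger pads; the fingertips stand 11 mm ahead of it and the grasp point (between the pads) lies 8 mm behind it; x points along the fingers, y is the direction in which the jaws open and shut, and the axes are right-handed (so a half turn about x gives the same grasp; the last joint's range is limited). The gripper opens to 85 mm and grips with 20 to 120 N. Pads are 22 mm wide; open, the fingers measure 114 mm over their backs; the gripper's body (76 mm by 85 mm) begins 54 mm behind the grasp point. The pads swing forward as they close: fully open they stand 13 mm farther back than shut.
Start: joints at [-1.422, 0.087, 1.371, -0, 1.684, -0.103], TCP at [0.137, -0.533, 0.242] pointing down, gripper open.
Joint ranges: [-3.1, 3.1], [-0.76, 2.03], [0.27, 2.55], [-1.08, 4.22], [0.17, 2.65], [-2.57, 2.57]. Speed limits (rad/s): [2.79, 2.79, 3.14, 3.14, 3.14, 3.14].

## Interface

Orientations are given as a rotation vector (axis times angle).
In Python, from workcell import manip gives the robot as it stands.
- The arm moves only by the shell command python3 -m creep 'ROWS' [OPENING]. ROWS is text: rows parted by semicolons, each of 6 numbers parted by spaces: the shift along the tool's x, y, z in m, then the turn, a rotation vector about the tool's x, y, z in rad. In form: dx dy dz wx wy wz; .... A call has 1 to 12 rows; each row shifts and turns the commanded pose from where the row before left it, along the tool's axes as they then stand; what a row does not reach is not made up. A row lasts 1/12 s, in which the tool goes at most 41.7 mm and 7.16 degrees, less where a joint would pass 70% of its speed; a pose out of reach is approached as far as the arm can. A call is refused whole if a number of a shift passes 0.0417 or a number of a turn 0.125, either way. A call with a gripper value outside its range is refused whole. OPENING is the closure in counts, from 0 (fully open) to 255 (shut), set as the call begins (- or left out, the last holds). The fingers move at their own pace and stop on an object; the grip force is fixed at half the most. Time passes only in rows, so rows that do not move let the fingers close. It gives the time, the measured TCP pose, the force and the opening at its end, in the units of the state.
- manip.read_state(): the state, without advancing time (a new reading comes with each control period).
- manip.get_image(name): name is "scene" or "side" or "wrist"; returns the picture (420x560x3 uint8, red, green, blue); there is no depth.
- manip.camera_info(name): a dict with "fovy" (degrees; the focal length in pixels is half the picture's height over the tangent of half this angle, whatever the lens; pixels are square), "cx", "cy" (the principal point, pixels), "world_to_cam" (4x4, takes a point from world to camera coordinates). Camera axes: x right, y down, z forward; pixel columns grow to the right and rows downward; lengths in m; the calibration is good to about 2 mm. A picture is of the moment at which its call begins: read the wrist's pose just before it. camera_info takes no time and is no camera call; for the wrist camera it gives the pose at the moment of the call.
- manip.sign_off(): hands the job in, once; it reports no verdict.
Trained networks look in the newest picture that a camera, given by its name, has taken for a name from the list of things; names that differ only in an ending like _2 or _b are one class to them, and where a whole thing is asked for, a point or a joint stands for the part that bears it (a point fixed in the world has none). Each returns a list of dicts, best first, with "confidence" (0 to 1); they miss things now and then, are a little off and sometimes report something else, mostly with a low value. They report only what shows in the picture. A call takes as long as a camera call.
- manip.regions_of(camera, query): "mask" (420x560 bool, what is visible of it) and "box" ([centre column, centre row, width, height] in pixels, round what is visible of it).
- manip.place_of(camera, query): "uv" ([column, row] in pixels: a listed point, or the origin of a listed thing).
The state is a dict: "clock": time; "joint_positions": joint angles; "joint_vel": joint speeds; "effort": joint torques, N m; "position": TCP position; "tool_rot": TCP orientation; "contact_force": force on the tool from outside, world axes, zero at the start; "ft_torque": the same for the moment, N m; "opening": finger opening in m.
Only numpy, scipy, OpenCV 4.12 (cv2) and the standard library are available. Lean on these libraries where they do the work, as an engineer would, in place of code of your own. Each camera call takes 0.05 s, during which the arm holds its last target.

## Working session

There is one attempt and no reset: what is moved stays moved. The work goes in short steps, Python scripts to look and compute and a shell command to move; the robot and the scene stay as the last step left them, time stands still between calls to the robot, and variables do not carry over. Pictures are saved under pics/ and viewed, and the job is handed in when it is done.

```bash
mkdir -p pics; cat > h.py <<'E'
from workcell import manip
import numpy as np, cv2
def snap(n,f):
    im=manip.get_image(n); cv2.imwrite('pics/'+f,im[:,:,::-1]); return im
def ray(n,uv):
    c=manip.camera_info(n); f=210/np.tan(np.radians(c['fovy'])/2)
    T=np.array(c['world_to_cam']);R=T[:3,:3];t=T[:3,3]
    d=R.T@np.array([(uv[0]-c['cx'])/f,(uv[1]-c['cy'])/f,1]); return -R.T@t,d
def atz(n,uv,z):
    o,d=ray(n,uv); return o+d*(z-o[2])/d[2]
def proj(n,p):
    c=manip.camera_info(n); f=210/np.tan(np.radians(c['fovy'])/2)
    T=np.array(c['world_to_cam']);q=T[:3,:3]@np.array(p)+T[:3,3]
    return np.array([c['cx']+f*q[0]/q[2],c['cy']+f*q[1]/q[2]])
E
python3 - <<'E'
from h import *
np.set_printoptions(precision=4,suppress=True)
print(manip.read_state())
Z={'knob':.174,'stem':.115,'mill':0,'plate1':.12,'plate2':.12,'plate3':.12,'plate4':.12,'jar':.112,'brush_pot':0,'tube':0}
for n in ['scene','side','wrist']:
    snap(n,n+'0.png')
    o,_=ray(n,(0,0));print(n,o)
    for k,z in Z.items():
        if n=='wrist' and k!='knob': continue
        for r in manip.place_of(n,k)[:2]:
            print(k,np.round(r['confidence'],2),np.round(r['uv'],1),atz(n,r['uv'],z))
E
```

```text
{'clock': 0.0, 'joint_positions': array([-1.4221,  0.088 ,  1.3723, -0.    ,  1.6836, -0.1031]), 'joint_vel': array([ 0.0007, -0.0006, -0.0017,  0.0026, -0.0006,  0.0011]), 'effort': array([  0.0008, -35.1867, -31.3272,  -0.    ,   0.0109,  -0.    ]), 'position': array([ 0.1369, -0.5322,  0.2411]), 'tool_rot': array([ 2.0883,  0.2667, -2.0884]), 'contact_force': array([ 0.1505, -0.245 ,  0.2589]), 'ft_torque': array([-0.0507,  0.0133,  0.0275]), 'opening': 0.08519658395125695}
scene [0.8987 0.1198 0.639 ]
knob 0.87 [328.3 196.4] [ 0.5038 -0.0552  0.174 ]
stem 0.82 [308.7 226.6] [ 0.5309 -0.0722  0.115 ]
mill 0.61 [297.3 272.6] [ 0.5549 -0.0773  0.    ]
plate1 0.75 [273.7 253.1] [ 0.6091 -0.0898  0.12  ]
plate1 0.65 [303.8 260. ] [ 0.5949 -0.0436  0.12  ]
plate2 0.75 [273.7 253.1] [ 0.6091 -0.0898  0.12  ]
plate2 0.65 [303.8 260. ] [ 0.5949 -0.0436  0.12  ]
plate3 0.75 [273.7 253.1] [ 0.6091 -0.0898  0.12  ]
plate3 0.65 [303.8 260. ] [ 0.5949 -0.0436  0.12  ]
plate4 0.75 [273.7 253.1] [ 0.6091 -0.0898  0.12  ]
plate4 0.65 [303.8 260. ] [ 0.5949 -0.0436  0.12  ]
jar 0.56 [215.9 222.7] 
[... 415 characters left out ...]
tem 0.15 [300.3 219.8] [ 0.5178 -0.1189  0.115 ]
mill 0.74 [266.3 271.6] [ 0.557  -0.0842  0.    ]
plate1 0.67 [290.2 238.7] [ 0.5018 -0.0726  0.12  ]
plate1 0.55 [241.3 207.3] [ 0.6026 -0.0797  0.12  ]
plate2 0.67 [290.2 238.7] [ 0.5018 -0.0726  0.12  ]
plate2 0.55 [241.3 207.3] [ 0.6026 -0.0797  0.12  ]
plate3 0.67 [290.2 238.7] [ 0.5018 -0.0726  0.12  ]
plate3 0.55 [241.3 207.3] [ 0.6026 -0.0797  0.12  ]
plate4 0.67 [290.2 238.7] [ 0.5018 -0.0726  0.12  ]
plate4 0.55 [241.3 207.3] [ 0.6026 -0.0797  0.12  ]
jar 0.57 [284.2 169.7] [ 0.6169 -0.206   0.112 ]
brush_pot 0.94 [288.1 176.2] [ 0.6871 -0.3119  0.    ]
tube 0.72 [351.7 186.1] [ 0.569  -0.3669  0.    ]
wrist [ 0.2134 -0.5132  0.3743]
```

View pics/scene0.png

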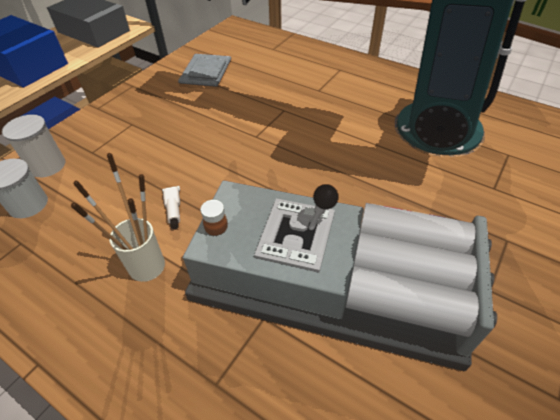

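View pics/side0.png

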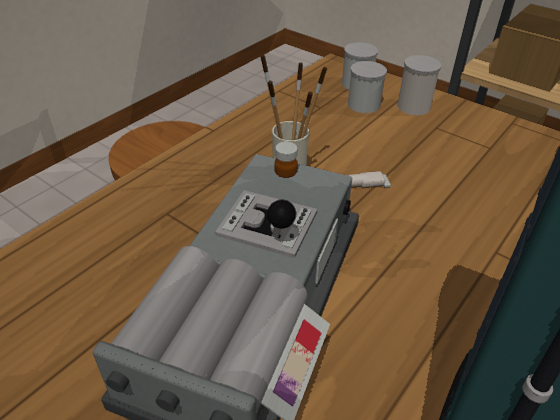

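```bash
python3 - <<'E'
import cv2
a=cv2.imread('pics/scene0.png')[170:290,230:350];cv2.imwrite('pics/c1.png',cv2.resize(a,(600,600),interpolation=cv2.INTER_CUBIC))
a=cv2.imread('pics/side0.png')[170:270,210:330];cv2.imwrite('pics/c2.png',cv2.resize(a,(720,600),interpolation=cv2.INTER_CUBIC))
E
```

```text
(no output)
```

View pics/c1.png

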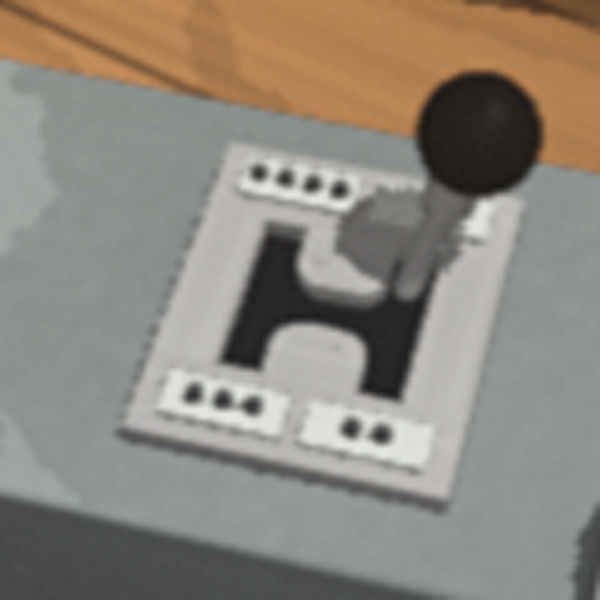

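View pics/c2.png

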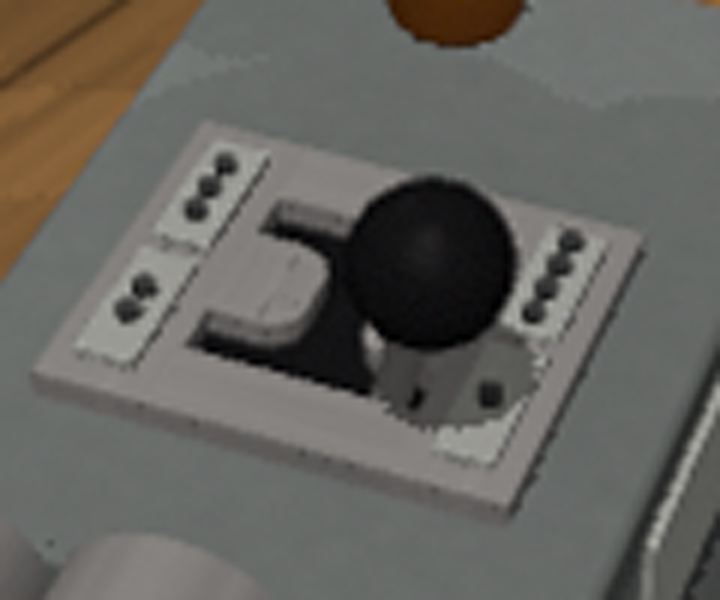

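The plate with three studs is the far one (+x, -y), at scene crop (222,403) and side crop (212,197). The four-stud plate is the near one. Next I fit the mill pose from the gate corners and plates.

```bash
cat > fit.py <<'E'
from h import *
from scipy.optimize import least_squares
# mill frame x (toward far), y
G={'A':(-62,-52,120),'B':(-62,52,120),'C':(62,52,120),'D':(62,-52,120),'p3':(47,-23,123),'p2':(47,23,123),'p4':(-47,-23,123)}
sc={'A':(233,143),'B':(523,200),'C':(447,497),'D':(125,430),'p3':(222,403),'p2':(368,437),'p4':(300,185)}
si={'A':(642,235),'B':(512,508),'C':(38,370),'D':(207,122),'p3':(212,197),'p2':(137,307),'p4':(553,287)}
obs=[('scene',k,(230+(u+.5)/5-.5,170+(v+.5)/5-.5)) for k,(u,v) in sc.items()]+[('side',k,(210+(u+.5)/6-.5,170+(v+.5)/6-.5)) for k,(u,v) in si.items()]
def T(q,p):
    c,s=np.cos(q[2]),np.sin(q[2]);p=np.array(p)/1000
    return np.array([q[0]+c*p[0]-s*p[1],q[1]+s*p[0]+c*p[1],p[2]])
def res(q,which):
    return np.concatenate([proj(n,T(q,G[k]))-np.array(o) for n,k,o in obs if n in which])
if __name__=='__main__':
    for w in (['scene'],['side'],['scene','side']):
        r=least_squares(lambda q:res(q,w),[.555,-.08,.2]);print(w,np.round(r.x,4),np.sqrt(np.mean(r.fun**2)))
    q=r.x
    for n,p in {'knob start':(-39,40,174),'knob home3':(42,-40,174),'cross+y':(0,40,180),'cross-y':(0,-40,180)}.items(): print(n,np.round(T(q,p),4),[proj(c,T(q,p)).round(1) for c in('scene','side')])
E
python3 fit.py
```

```text
['scene'] [ 0.554  -0.0829  0.3072] 0.4155184634247525
['side'] [ 0.5526 -0.0827  0.3063] 0.4527211627012754
['scene', 'side'] [ 0.5533 -0.083   0.3066] 0.5119462649194944
knob start [ 0.504  -0.0566  0.174 ] [array([327.4, 196.1]), array([282.8, 216.2])]
knob home3 [ 0.6054 -0.1084  0.174 ] [array([263.6, 225. ]), array([251.2, 170. ])]
cross+y [ 0.5412 -0.0448  0.18  ] [array([322.7, 211.9]), array([256.3, 206. ])]
cross-y [ 0.5653 -0.1211  0.18  ] [array([271.5, 201.8]), array([277.2, 173.1])]
```

```bash
cat > go.py <<'E'
from fit import *
from scipy.spatial.transform import Rotation as Ro
Q=np.array([.5533,-.083,.3066])
def inv(p):
    c,s=np.cos(Q[2]),np.sin(Q[2]);d=np.array(p[:2])-Q[:2]
    return np.array([c*d[0]+s*d[1],-s*d[0]+c*d[1]])*1000
def stat():
    s=manip.read_state();R=Ro.from_rotvec(s['tool_rot']).as_matrix()
    print('t',round(s['clock'],2),'mill mm',inv(s['position']).round(1),'z',(s['position'][2]*1000).round(1),'F',s['contact_force'].round(1),'open',round(s['opening'],3),'j',s['joint_positions'].round(2))
    c,sn=np.cos(Q[2]),np.sin(Q[2]);M=np.array([[c,-sn,0],[sn,c,0],[0,0,1]])
    print('tool axes in mill (cols x,y,z):\n',(M.T@R).round(3))
    return s,R,M
def to(x,y,z):
    s,R,M=stat();d=T(Q,(x,y,z))-s['position'];print('shift tool mm',(R.T@d*1000).round(1))
E
python3 - <<'E'
from go import *
s,R,M=stat();to(-75,40,166)
E
```

```text
t 1.2 mill mm [-532.6 -303. ] z 242.3 F [0.4 1.2 0.4] open 0.085 j [-1.42  0.09  1.37  0.    1.68 -0.1 ]
tool axes in mill (cols x,y,z):
 [[-0.    -0.055 -0.999]
 [-0.    -0.999  0.055]
 [-1.     0.     0.   ]]
t 1.2 mill mm [-532.6 -303. ] z 242.3 F [0.4 1.2 0.4] open 0.085 j [-1.42  0.09  1.37  0.    1.68 -0.1 ]
tool axes in mill (cols x,y,z):
 [[-0.    -0.055 -0.999]
 [-0.    -0.999  0.055]
 [-1.     0.     0.   ]]
shift tool mm [  76.3 -367.6 -438.1]
```

```bash
python3 -m creep '0 -0.024 -0.030 -0.055 0 0; 0 -0.024 -0.030 0 0 0; 0 -0.024 -0.030 0 0 0; 0 -0.024 -0.030 0 0 0; 0 -0.024 -0.030 0 0 0; 0 -0.024 -0.030 0 0 0; 0 -0.024 -0.030 0 0 0; 0 -0.024 -0.030 0 0 0; 0 -0.024 -0.030 0 0 0; 0 -0.024 -0.030 0 0 0; 0 -0.024 -0.030 0 0 0; 0 -0.024 -0.030 0 0 0' 255; python3 -c "
from go import *
to(-80,40,170)"
```

```text
clock: 2.2
position: [0.3956, -0.1489, 0.2427]
tool_rot: [2.057, 0.317, -2.055]
contact_force: [0.6, 0.0, 0.5]
opening: 0.0
t 2.2 mill mm [-170.2  -15.2] z 242.7 F [0.6 0.  0.5] open 0.0 j [-0.49 -0.2   1.64 -0.    1.7   0.77]
tool axes in mill (cols x,y,z):
 [[ 0.001  0.    -1.   ]
 [-0.001 -1.    -0.   ]
 [-1.     0.001 -0.001]]
shift tool mm [ 72.7 -55.3 -90.1]
```

```bash
python3 -m creep '0 -0.028 -0.030 0 0 0; 0 -0.027 -0.030 0 0 0; 0 0 -0.020 0 0 0; 0.025 0 0 0 0 0; 0.025 0 0 0 0 0; 0.022 0 0 0 0 0; 0 0 0 0 0 0; 0 0 0 0 0 0'; python3 -c "
from go import *
to(-80,40,170)
snap('scene','s1.png');snap('side','d1.png');w=snap('wrist','w1.png')
for n in('scene','side'):
  for k,z in(('knob',.174),):
    r=manip.place_of(n,k)[:1]
    if r: print(n,r[0]['confidence'],inv(atz(n,r[0]['uv'],z)))
a=cv2.imread('pics/s1.png')[130:290,210:410];b=cv2.imread('pics/d1.png')[130:290,190:390]
cv2.imwrite('pics/m1.png',cv2.resize(np.hstack([a,b]),(800,320)))
"
```

```text
clock: 2.87
position: [0.4538, -0.0738, 0.1694]
tool_rot: [2.054, 0.319, -2.059]
contact_force: [-0.3, 0.2, -0.6]
opening: 0.0
t 2.87 mill mm [-92.   38.8] z 169.4 F [-0.3  0.2 -0.6] open 0.0 j [-0.28 -0.09  1.69 -0.    1.54  0.98]
tool axes in mill (cols x,y,z):
 [[-0.003  0.    -1.   ]
 [ 0.002 -1.    -0.   ]
 [-1.    -0.002  0.003]]
shift tool mm [ -0.7  -1.2 -12. ]
scene 0.72 [-35.86962613  37.11868475]
side 0.94 [-34.40866885  34.80952968]
```

View pics/m1.png

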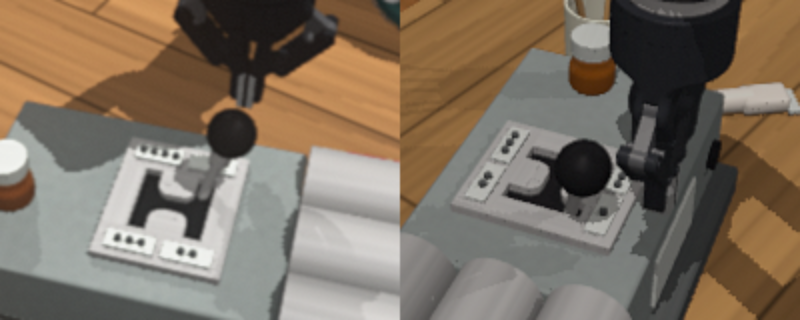

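Fingers are shut and stand behind the knob; the knob is at about (-38, 38) in the mill frame. Now I push +x.

```bash
cat > look.py <<'E'
from go import *
import sys
n0=sys.argv[1];z=float(sys.argv[2])
stat()
for n in('scene','side'): snap(n,n+n0+'.png')
for n in('scene','side'):
    r=manip.place_of(n,'knob')[:1]
    if r: print(n,'knob',round(r[0]['confidence'],2),np.round(r[0]['uv'],1),inv(atz(n,r[0]['uv'],z)).round(1))
a=cv2.imread('pics/scene'+n0+'.png')[140:290,220:400];b=cv2.imread('pics/side'+n0+'.png')[120:270,190:370]
cv2.imwrite('pics/m'+n0+'.png',cv2.resize(np.hstack([a,b]),(800,333),interpolation=cv2.INTER_CUBIC))
E
python3 -m creep '0 -0.001 -0.012 0 0 0; 0 0 -0.007 0 0 0; 0 0 -0.006 0 0 0; 0 0 -0.006 0 0 0; 0 0 -0.006 0 0 0; 0 0 -0.006 0 0 0; 0 0 -0.005 0 0 0; 0 0 0 0 0 0; 0 0 0 0 0 0'; python3 look.py 2 .178
```

```text
clock: 3.87
position: [0.5008, -0.0581, 0.1699]
tool_rot: [2.057, 0.319, -2.055]
contact_force: [-0.6, 0.2, 1.0]
opening: 0.0001
t 3.87 mill mm [-42.6  39.6] z 169.9 F [-0.6  0.2  1. ] open 0.0 j [-0.23  0.01  1.59  0.    1.54  1.03]
tool axes in mill (cols x,y,z):
 [[ 0.001  0.001 -1.   ]
 [ 0.001 -1.    -0.001]
 [-1.    -0.001 -0.001]]
scene knob 0.94 [321.8 205.7] [-13.6  36. ]
side knob 0.83 [263.4 207.6] [-9.4 37.5]
```

View pics/m2.png

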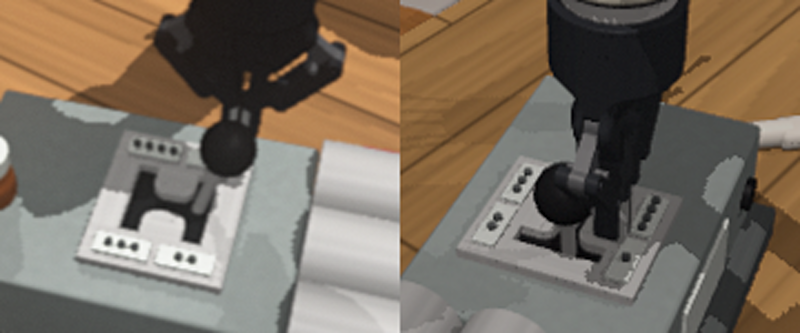

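The knob is at about x = -11.5, in contact as predicted. I push 11.5 mm more.

```bash
python3 -m creep '0 0 -0.004 0 0 0; 0 0 -0.004 0 0 0; 0 0 -0.0035 0 0 0; 0 0 0 0 0 0; 0 0 0 0 0 0; 0 0 0 0 0 0'; python3 look.py 3 .18
```

```text
clock: 4.57
position: [0.5114, -0.0549, 0.1702]
tool_rot: [2.057, 0.318, -2.055]
contact_force: [0.5, 0.4, -0.5]
opening: 0.0001
t 4.57 mill mm [-31.5  39.4] z 170.2 F [ 0.5  0.4 -0.5] open 0.0 j [-0.22  0.03  1.57  0.    1.54  1.05]
tool axes in mill (cols x,y,z):
 [[ 0.001  0.    -1.   ]
 [ 0.    -1.    -0.   ]
 [-1.    -0.    -0.001]]
scene knob 0.63 [322.2 213.1] [ 2.4 39.8]
side knob 0.71 [257.4 202.9] [ 1.1 33.5]
```

View pics/m3.png

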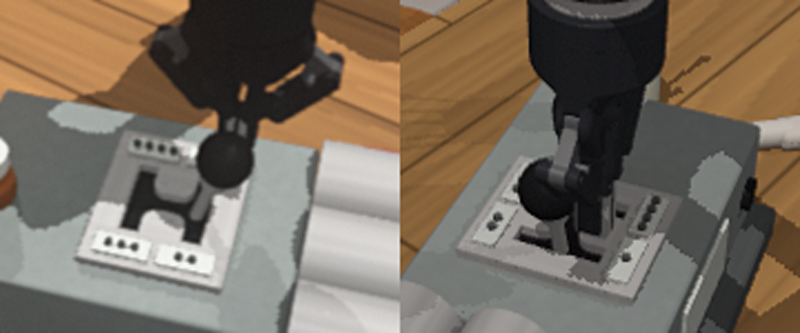

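Knob is in the cross channel (x ≈ 0 to 1). I move around to its +y side.

```bash
python3 -m creep '0 0 0.012 0 0 0; 0 -0.024 0 0 0 0; 0 -0.024 0 0 0 0; 0 0 -0.022 0 0 0; 0 0 -0.022 0 0 0; 0 0 0 0 0 0; 0 0 0 0 0 0; 0 0 0 0 0 0'; python3 look.py 4 .18
```

```text
clock: 5.43
position: [0.5262, -0.0, 0.1702]
tool_rot: [2.055, 0.318, -2.057]
contact_force: [0.9, 0.9, -0.3]
opening: -0.0001
t 5.43 mill mm [-0.8 87.3] z 170.2 F [ 0.9  0.9 -0.3] open -0.0 j [-0.11  0.06  1.54 -0.    1.54  1.16]
tool axes in mill (cols x,y,z):
 [[-0.001  0.    -1.   ]
 [ 0.    -1.    -0.   ]
 [-1.    -0.     0.001]]
side knob 0.87 [255.6 205.1] [ 1.6 38.7]
```

View pics/m4.png

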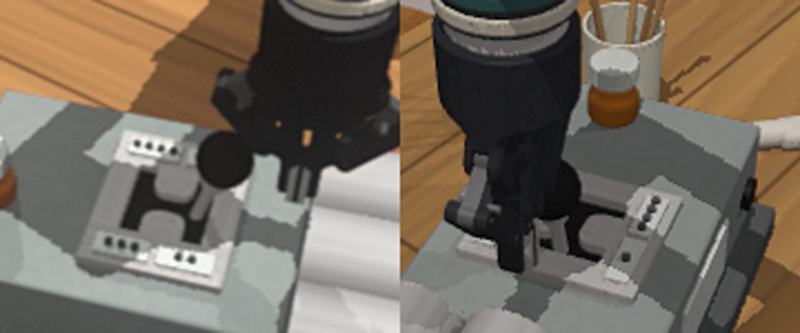

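```bash
python3 -c "
from go import *
for y in (35,42,50,58):
  for z in(190,200,210,220,230,240): print(y,z,((proj('scene',T(Q,(-1,y,z)))-[220,140])*800/360).round())
print('tip',((proj('scene',T(Q,(-1,87,159)))-[220,140])*800/360).round())
"
```

```text
35 190 [222. 148.]
35 200 [223. 138.]
35 210 [224. 127.]
35 220 [225. 117.]
35 230 [226. 106.]
35 240 [227.  95.]
42 190 [232. 150.]
42 200 [233. 140.]
42 210 [235. 129.]
42 220 [236. 119.]
42 230 [237. 108.]
42 240 [238.  97.]
50 190 [244. 152.]
50 200 [245. 142.]
50 210 [247. 132.]
50 220 [248. 121.]
50 230 [249. 110.]
50 240 [251.  99.]
58 190 [256. 154.]
58 200 [258. 144.]
58 210 [259. 134.]
58 220 [260. 124.]
58 230 [262. 113.]
58 240 [263. 102.]
tip [294. 192.]
```

Linkage of the gripper clears the knob top by only ~5–10 mm on this side, so I raise the tool 8 mm, then push -y.

```bash
python3 -m creep '-0.008 0.006 0 0 0 0; 0 0.008 0 0 0 0; 0 0.008 0 0 0 0; 0 0.006 0 0 0 0; 0 0.006 0 0 0 0; 0 0.006 0 0 0 0; 0 0.006 0 0 0 0; 0 0 0 0 0 0; 0 0 0 0 0 0'; python3 look.py 5 .185
```

```text
clock: 6.38
position: [0.541, -0.0444, 0.1779]
tool_rot: [2.056, 0.316, -2.057]
contact_force: [-0.0, 0.5, -0.3]
opening: -0.0001
t 6.38 mill mm [-0.1 40.5] z 177.9 F [-0.   0.5 -0.3] open -0.0 j [-0.19  0.09  1.49 -0.    1.56  1.08]
tool axes in mill (cols x,y,z):
 [[-0.001 -0.001 -1.   ]
 [-0.001 -1.     0.001]
 [-1.     0.001  0.001]]
scene knob 0.92 [303.1 205.6] [-0.6  9.6]
side knob 0.69 [265.9 189. ] [-0.8  6.6]
```

View pics/m5.png

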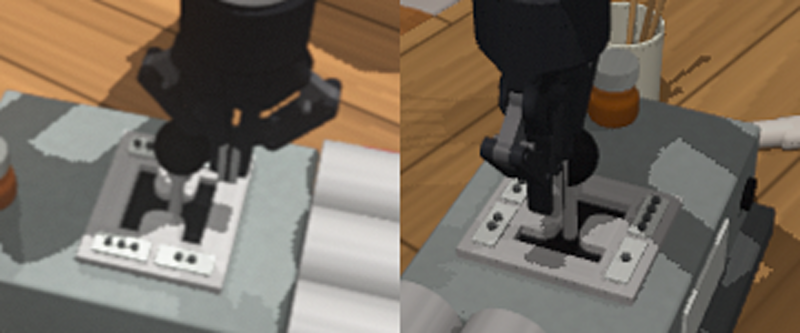

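```bash
python3 -m creep '0 0.006 0 0 0 0; 0 0.006 0 0 0 0; 0 0.006 0 0 0 0; 0 0.006 0 0 0 0; 0 0.006 0 0 0 0; 0 0.005 0 0 0 0; 0 0.004 0 0 0 0; 0 0 0 0 0 0; 0 0 0 0 0 0'; python3 look.py 6 .181
```

```text
clock: 7.33
position: [0.5527, -0.0815, 0.1779]
tool_rot: [2.056, 0.316, -2.057]
contact_force: [0.4, -0.6, 0.0]
opening: -0.0002
t 7.33 mill mm [-0.1  1.6] z 177.9 F [ 0.4 -0.6  0. ] open -0.0 j [-0.25  0.13  1.45 -0.    1.56  1.02]
tool axes in mill (cols x,y,z):
 [[-0.001 -0.001 -1.   ]
 [-0.001 -1.     0.001]
 [-1.     0.001  0.001]]
scene knob 0.65 [277.  201.3] [ -2.4 -31.8]
side knob 0.8 [275.2 174.5] [  1.  -34.4]
```

View pics/m6.png

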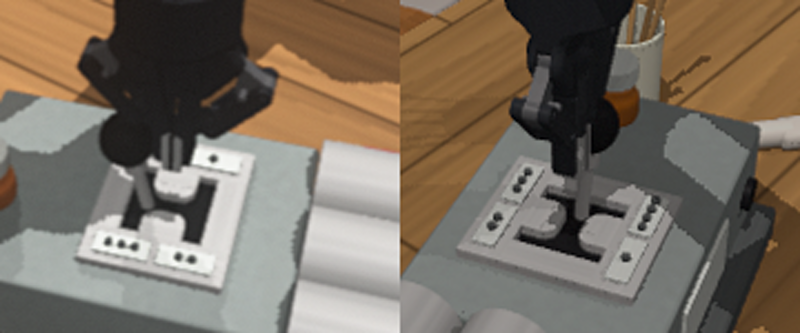

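Knob y ≈ -32, passing cleanly. I take the last ~8 mm in 1.5 mm steps and watch the force.

```bash
python3 -m creep '0 0.002 0 0 0 0; 0 0.002 0 0 0 0; 0 0.0015 0 0 0 0; 0 0 0 0 0 0; 0 0 0 0 0 0';  python3 -m creep '0 0.0015 0 0 0 0; 0 0 0 0 0 0'; python3 look.py 7 .18
```

```text
clock: 7.95
position: [0.5542, -0.0859, 0.1779]
tool_rot: [2.055, 0.318, -2.057]
contact_force: [-0.6, 1.2, -0.8]
opening: 0.0001
clock: 8.12
position: [0.5547, -0.0875, 0.1781]
tool_rot: [2.056, 0.318, -2.057]
contact_force: [-0.4, 2.4, -1.0]
opening: 0.0003
t 8.12 mill mm [ 0.  -4.7] z 178.1 F [-0.4  2.4 -1. ] open 0.0 j [-0.26  0.13  1.45 -0.    1.56  1.01]
tool axes in mill (cols x,y,z):
 [[-0.  0. -1.]
 [ 0. -1. -0.]
 [-1. -0.  0.]]
scene knob 0.65 [274.6 204.2] [  3.4 -34. ]
side knob 0.74 [278.4 171.9] [ -0.7 -43.3]
```

View pics/m7.png

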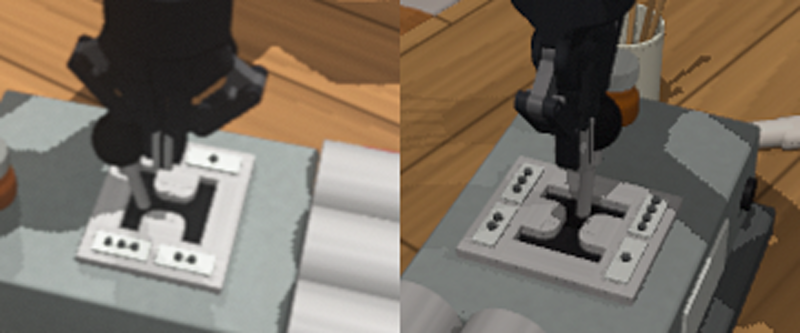

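```bash
python3 -m creep '0 0.001 0 0 0 0; 0 0.001 0 0 0 0; 0 0 0 0 0 0; 0 0 0 0 0 0';  python3 -m creep '0 0.001 0 0 0 0; 0 0 0 0 0 0; 0 0 0 0 0 0'; python3 -c "
from go import *
stat()"
```

```text
clock: 8.65
position: [0.5555, -0.0894, 0.1783]
tool_rot: [2.056, 0.318, -2.056]
contact_force: [-1.0, 1.1, -1.8]
opening: 0.0
clock: 8.9
position: [0.5558, -0.0904, 0.1783]
tool_rot: [2.056, 0.318, -2.056]
contact_force: [-1.1, 1.8, -1.9]
opening: 0.0
t 8.9 mill mm [ 0.2 -7.8] z 178.3 F [-1.1  1.8 -1.9] open 0.0 j [-0.26  0.14  1.44 -0.    1.56  1.  ]
tool axes in mill (cols x,y,z):
 [[ 0.  0. -1.]
 [-0. -1. -0.]
 [-1.  0. -0.]]
```

```bash
python3 -m creep '0 0.001 0 0 0 0; 0 0 0 0 0 0; 0 0 0 0 0 0';  python3 -m creep '0 0.001 0 0 0 0; 0 0 0 0 0 0; 0 0 0 0 0 0'; python3 look.py 8 .18
```

```text
clock: 9.15
position: [0.5561, -0.0913, 0.1783]
tool_rot: [2.056, 0.318, -2.056]
contact_force: [-1.1, 0.9, -1.5]
opening: 0.0001
clock: 9.4
position: [0.5564, -0.0922, 0.1783]
tool_rot: [2.056, 0.318, -2.056]
contact_force: [-0.2, 1.7, -1.2]
opening: 0.0001
t 9.4 mill mm [ 0.2 -9.7] z 178.3 F [-0.2  1.7 -1.2] open 0.0 j [-0.26  0.14  1.44 -0.    1.56  1.  ]
tool axes in mill (cols x,y,z):
 [[ 0.  0. -1.]
 [-0. -1. -0.]
 [-1.  0. -0.]]
scene knob 0.96 [270.4 200.8] [ -1.7 -42.1]
side knob 0.8 [276.9 166.9] [  5.8 -54. ]
```

View pics/m8.png

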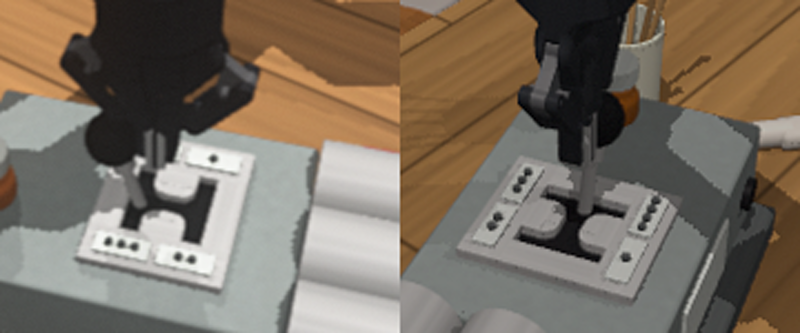

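```bash
python3 -m creep '0 -0.012 0 0 0 0; 0 0 0.026 0 0 0; 0 0 0.028 0 0 0; 0 0.020 0 0 0 0; 0 0.022 0 0 0 0; 0.007 0 0 0 0 0; 0 0 0 0 0 0; 0 0 0 0 0 0; 0 0 0 0 0 0'; python3 look.py 9 .18
```

```text
clock: 10.35
position: [0.5139, -0.1363, 0.1715]
tool_rot: [2.056, 0.319, -2.056]
contact_force: [-0.4, 0.6, -0.1]
opening: -0.0001
t 10.35 mill mm [-53.6 -38.9] z 171.5 F [-0.4  0.6 -0.1] open -0.0 j [-0.37  0.07  1.53  0.    1.54  0.9 ]
tool axes in mill (cols x,y,z):
 [[ 0.     0.001 -1.   ]
 [ 0.    -1.    -0.001]
 [-1.    -0.    -0.   ]]
scene knob 0.93 [271.1 203.8] [  4.  -39.4]
side knob 0.77 [275.6 171.8] [  3.3 -42. ]
```

View pics/m9.png

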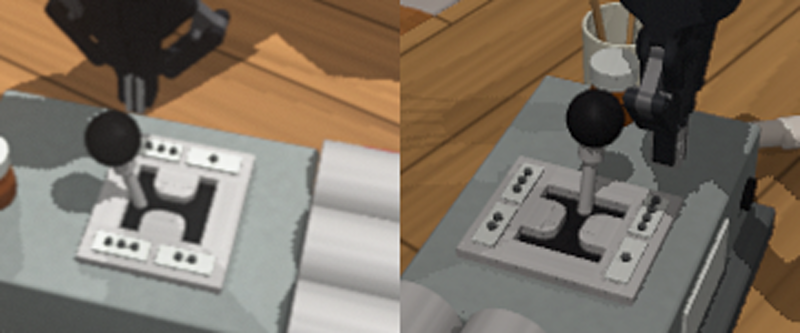

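Knob unobstructed at about (3.5, -41): in the -y column. Push +x.

```bash
python3 -m creep '0 0.001 -0.012 0 0 0; 0 0 -0.006 0 0 0; 0 0 -0.006 0 0 0; 0 0 -0.006 0 0 0; 0 0 -0.006 0 0 0; 0 0 -0.006 0 0 0; 0 0 -0.006 0 0 0; 0 0 -0.004 0 0 0; 0 0 0 0 0 0; 0 0 0 0 0 0'; python3 look.py 10 .177
```

```text
clock: 11.38
position: [0.5643, -0.1219, 0.1709]
tool_rot: [2.057, 0.319, -2.056]
contact_force: [-0.2, 0.0, -0.0]
opening: 0.0007
t 11.38 mill mm [ -1.3 -40.4] z 170.9 F [-0.2  0.  -0. ] open 0.001 j [-0.31  0.17  1.42  0.    1.55  0.95]
tool axes in mill (cols x,y,z):
 [[ 0.001  0.001 -1.   ]
 [ 0.001 -1.    -0.001]
 [-1.    -0.001 -0.001]]
scene knob 0.95 [265.5 217.1] [ 29.1 -40.9]
side knob 0.63 [259.  169.2] [ 30.2 -42.4]
```

View pics/m10.png

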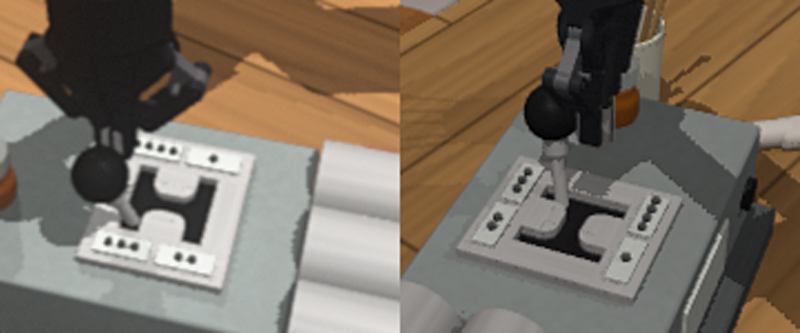

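Knob x ≈ 30, in the three-stud slot. I continue in small steps to the end.

```bash
python3 -m creep '0 0 -0.003 0 0 0; 0 0 -0.003 0 0 0; 0 0 -0.002 0 0 0; 0 0 0 0 0 0; 0 0 0 0 0 0'; python3 -m creep '0 0 -0.001 0 0 0; 0 0 -0.001 0 0 0; 0 0 0 0 0 0; 0 0 0 0 0 0';python3 -m creep '0 0 -0.001 0 0 0; 0 0 0 0 0 0; 0 0 0 0 0 0'; python3 look.py 11 .174
```

```text
clock: 12.0
position: [0.5715, -0.1197, 0.171]
tool_rot: [2.056, 0.318, -2.056]
contact_force: [-0.5, 0.4, 0.4]
opening: 0.0001
clock: 12.33
position: [0.5732, -0.1192, 0.1712]
tool_rot: [2.056, 0.318, -2.057]
contact_force: [-2.1, -0.1, -2.4]
opening: -0.0002
clock: 12.58
position: [0.5743, -0.119, 0.1713]
tool_rot: [2.056, 0.318, -2.056]
contact_force: [-2.2, -1.0, -1.3]
opening: 0.0001
t 12.58 mill mm [  9.2 -40.6] z 171.3 F [-2.2 -1.  -1.3] open 0.0 j [-0.3   0.19  1.39 -0.    1.56  0.96]
tool axes in mill (cols x,y,z):
 [[-0.  0. -1.]
 [-0. -1. -0.]
 [-1.  0.  0.]]
scene knob 0.61 [262.7 223.7] [ 40. -42.]
side knob 0.94 [254.8 168.1] [ 38.8 -46.3]
```

View pics/m11.png

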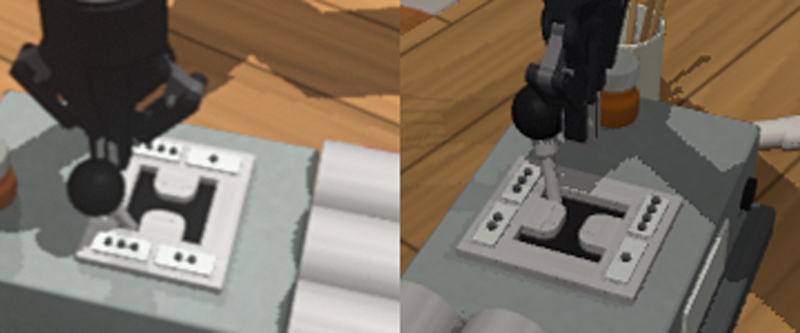

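```bash
for i in 1; do python3 -m creep '0 0 -0.001 0 0 0; 0 0 0 0 0 0; 0 0 0 0 0 0'; python3 -m creep '0 0 -0.001 0 0 0; 0 0 0 0 0 0; 0 0 0 0 0 0'; done
```

```text
clock: 13.03
position: [0.5753, -0.1187, 0.1713]
tool_rot: [2.056, 0.318, -2.056]
contact_force: [-1.8, 0.3, -1.0]
opening: 0.0
clock: 13.28
position: [0.5761, -0.1184, 0.1712]
tool_rot: [2.056, 0.318, -2.057]
contact_force: [-2.8, -0.4, -2.0]
opening: 0.0001
```

```bash
python3 -m creep '0 0 -0.001 0 0 0; 0 0 0 0 0 0; 0 0 0 0 0 0'; python3 -m creep '0 0 -0.001 0 0 0; 0 0 0 0 0 0; 0 0 0 0 0 0'; python3 look.py 12 .174
```

```text
clock: 13.53
position: [0.5766, -0.1182, 0.1711]
tool_rot: [2.054, 0.318, -2.058]
contact_force: [-5.4, -0.8, -1.6]
opening: -0.0
clock: 13.78
position: [0.5769, -0.1182, 0.1711]
tool_rot: [2.053, 0.317, -2.06]
contact_force: [-6.4, -0.6, -0.6]
opening: 0.0
t 13.78 mill mm [ 11.9 -40.6] z 171.1 F [-6.4 -0.6 -0.6] open 0.0 j [-0.3   0.2   1.39 -0.    1.56  0.97]
tool axes in mill (cols x,y,z):
 [[-0.003 -0.    -1.   ]
 [ 0.    -1.     0.   ]
 [-1.    -0.     0.003]]
scene knob 0.59 [265.9 225.5] [ 42.1 -36.4]
side knob 0.78 [247.9 170.7] [ 45.9 -36.4]
```

Force is rising and motion has stalled at knob x ≈ 43, so it is at the stop. One more millimetre, then back away.

```bash
python3 -m creep '0 0 -0.001 0 0 0; 0 0 0 0 0 0; 0 0 0 0 0 0'; python3 -m creep '0 0 0.010 0 0 0; 0 0 0.020 0 0 0; 0 0 0.030 0 0 0; 0 0 0.035 0 0 0; -0.03 0 0.02 0 0 0; -0.03 0 0 0 0 0; 0 0 0 0 0 0; 0 0 0 0 0 0; 0 0 0 0 0 0'; python3 look.py 13 .174; python3 -c "
from go import *
for n in('scene','side'):
  for k,z,q in(('stem',.115,(24,-23)),('jar',.112,None),('brush_pot',0,None),('tube',0,None)):
    r=manip.place_of(n,k)[:1]
    if r: print(n,k,round(r[0]['confidence'],2),np.round(r[0]['uv'],1),inv(atz(n,r[0]['uv'],z)).round(1))
"
```

```text
clock: 14.23
position: [0.5772, -0.1181, 0.171]
tool_rot: [2.051, 0.317, -2.062]
contact_force: [-7.5, -2.1, 0.9]
opening: -0.0
clock: 14.98
position: [0.4702, -0.1523, 0.2322]
tool_rot: [2.059, 0.316, -2.052]
contact_force: [-1.2, -0.5, -0.1]
opening: 0.0
t 14.98 mill mm [-100.1  -41. ] z 232.2 F [-1.2 -0.5 -0.1] open 0.0 j [-0.43 -0.04  1.52  0.    1.66  0.84]
tool axes in mill (cols x,y,z):
 [[ 0.003  0.    -1.   ]
 [-0.002 -1.    -0.   ]
 [-1.     0.002 -0.003]]
scene knob 0.68 [262.1 224.4] [ 41.5 -42.5]
side knob 0.88 [250.8 167.7] [ 44.8 -45. ]
scene stem 0.68 [276.6 242.2] [ 26.3 -25.8]
scene jar 0.69 [215.2 226.8] [  20.  -134.7]
scene brush_pot 0.8 [151.7 268.5] [  65.1 -261.1]
scene tube 0.64 [170.4 212.4] [ -70.6 -287.8]
side stem 0.66 [257.6 207.3] [ 26.9 -26.3]
side jar 0.95 [285.4 171.4] [  19.9 -132.7]
side brush_pot 0.64 [289.7 174.7] [  57.1 -264.5]
side tube 0.68 [355.  185.7] [ -76.6 -279.1]
```

View pics/m13.png

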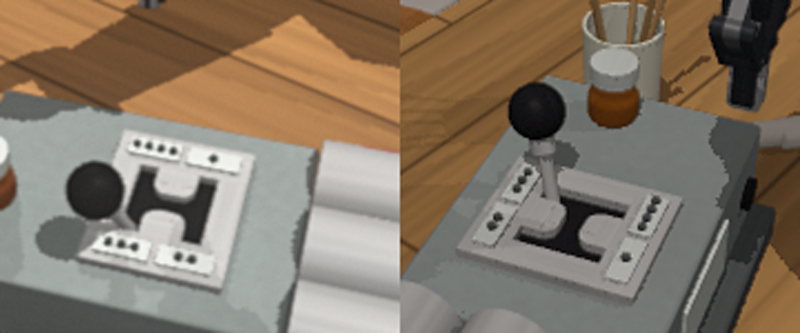

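Knob at about (43, -42) and stem at about (26, -26), so the lever is home beside the three-stud plate. The robot is clear and the loose items have not moved. Handing in.

```bash
python3 -c "
from go import *
print(manip.sign_off())"
```

```text
the job is handed in; nothing more can be done
None
```

The lever is in third, home against the end of the slot marked with three studs, and I handed the job in about 15 s into the 48 s allowed. I pushed it with the closed fingers only: +x out of first, -y across the channel, then +x into the far -y slot until it stopped.

Last checks, all in the mill frame:
- **Lever:** the two cameras put the knob at about (41.5–45, -42 to -45) mm and the stem at about (26–27, -26) mm. Home should be 42/-40 for the knob and 24/-23 for the stem. The cameras differed from each other by up to about 3 mm and read a few mm beyond nominal. That puts the stem about 21 mm from the plate's centre, against the 26 mm limit.
- **Force:** the highest wrist force in the readings between moves was about 8 N, at the end stop. Force was not read continuously during the moves.
- **Loose items:** the jar, brush pot and tube read within measurement scatter of where they started, so there was no sign of movement.
- **Robot:** the arm was clear of everything at hand-in.

During the pushes, with the fingers partly hiding the knob, the networks were up to 12 mm off. For those stretches I relied on tool position, force and the pictures, and looked again with the knob in clear view before the last push and after backing away.

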